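# Put four bottles back on their own stirrers

### The arm

A 7-joint arm with a two-finger parallel gripper is mounted at the origin on the work surface. World frame = base frame: x ahead of the robot, y to its left, z up, the work surface at z = 0. Lengths are in m, angles in rad, forces in N, time in s.
With the tool pointing down it reaches from about 0.35 to 0.9 m from the base axis. Payload 8.1 kg.
Tool frame: the origin (TCP) lies midway between the tips of the shut fingers; the grasp point (between the pads) lies arm.grip_point_offset behind it (arm.grip_point_offset is the distance from the TCP to the grasp point, in m); y points along the fingers, z is the direction in which the jaws open and shut, and the axes are right-handed (so a half turn about y gives the same grasp; the last joint's range is limited). The gripper opens to 92 mm and grips with 3 to 60 N. Pads are 19 mm wide; open, the fingers measure 130 mm over their backs; the gripper's body (75 mm by 190 mm) begins 47 mm behind the grasp point.
Start: joints at [-1.431, 0.434, 0.025, 1.573, -0.012, 1.134, -0.075], TCP at [0.15, 0.607, 0.227] pointing down, gripper open.
Joint ranges: [-2.62, 2.62], [-0.44, 2.09], [-1.27, 1.32], [0.08, 2.57], [-1.32, 4.46], [0.12, 2], [-2.74, 2.74]. Speed limits (rad/s): [2.22, 2.22, 3.01, 3.01, 3.14, 3.14, 3.14].

### API

Orientations are given as a rotation vector (axis times angle).
In Python, from cell import arm, get_image, camera_info gives the robot as it stands.
- The arm moves only by the tool carry_out, never from a script. Its argument "steps" is one flat list of numbers, 5 for each row, row after row: the opening, from 0 (shut) to 1 (fully open), then the shift along the world's x, y, z in units of 0.1 m (1.0 is 0.1 m), then the turn about the world's z in units of 45 degrees (1.0 is 45 degrees). In form: [hand, dx, dy, dz, spin, hand, dx, dy, dz, spin, ...]. A call has 1 to 12 rows; each row is the pose to reach, as a shift and turn from the pose commanded when the call began; what a row does not reach only later rows make up. A row lasts 1/10 s, in which the tool goes at most 50 mm and 8.59 degrees, less where a joint would pass 70% of its speed; a pose out of reach is approached as far as the arm can. A call with a number of a shift or a turn outside -1 to 1 is refused whole. A call with a gripper value outside its range is refused whole. The fingers move at their own pace and stop on an object; "grip_force" is the grip in N (left out, the last holds). Time passes only in rows, so rows that repeat a pose let the fingers close. It gives the time, the measured TCP pose, the force and the opening at its end, in the units of the state.
- arm.observe(): the state, without advancing time (a new reading comes with each control period).
- get_image(name): name is "scene" or "top" or "wrist"; returns (picture, depth): 420x560x3 uint8, red, green, blue; 420x560 float32, m along the optical axis (not along the pixel's ray), 0 where there is no reading.
- camera_info(name): a dict with "fovy" (degrees; the focal length in pixels is half the picture's height over the tangent of half this angle, whatever the lens; pixels are square), "cx", "cy" (the principal point, pixels), "R" (3x3) and "t" (3): a world point X has camera coordinates R X + t; the wrist camera has in their place "tool_from_camera" (4x4, takes a point from camera to tool coordinates, whose origin is the TCP and whose axes are the tool frame's). Camera axes: x right, y down, z forward; pixel columns grow to the right and rows downward; lengths in m; the calibration is good to about 2 mm. A picture is of the moment at which its call begins: read the wrist's pose just before it. camera_info takes no time and is no camera call.
- arm.sign_off(): hands the job in, once; it reports no verdict.
The state is a dict: "clock": time; "joints": joint angles; "dq": joint speeds; "joint_efforts": joint torques, N m; "position": TCP position; "ee_rot": TCP orientation; "force": force on the tool from outside, world axes, zero at the start; "ft_torque": the same for the moment, N m; "width": opening from 0.0 (shut) to 1.0 (fully open).
Only numpy, scipy, OpenCV 4.12 (cv2) and the standard library are available. Lean on these libraries where they do the work, as an engineer would, in place of code of your own. Each camera call takes 0.05 s, during which the arm holds its last target. There are 200 camera calls.

### The job

The four bottles are standing on the wrong magnetic stirrers: move each one onto the stirrer whose round plate has the colour of its cap, standing upright and well centred on the plate; the empty steel tray is free for parking a bottle on the way. Keep the bottles upright and set them down rather than dropping them, and leave the glass flask where it stands.

Things in the scene. Friction and masses are not known exactly. Their poses are not given: they have to be found in the camera images.
- bottle_red: the bottle with the red screw cap: brown 100 ml laboratory bottle with a white label, loose, about 0.15 to 0.31 kg. Body 56 mm in diameter; the ribbed cap is 54 mm in diameter (56 mm over its fine ribs), from 74 to 105 mm above the bottle's underside, the bottle 105 mm tall in all; a neck 38 mm wide lies below the cap, from 64 to 74 mm. Origin: centre of the underside; z up along the bottle's axis
- bottle_blue: the bottle with the blue screw cap: brown 100 ml laboratory bottle with a white label, loose, about 0.15 to 0.31 kg. Body 56 mm in diameter; the ribbed cap is 54 mm in diameter (56 mm over its fine ribs), from 74 to 105 mm above the bottle's underside, the bottle 105 mm tall in all; a neck 38 mm wide lies below the cap, from 64 to 74 mm. Origin: centre of the underside; z up along the bottle's axis
- bottle_green: the bottle with the green screw cap: brown 100 ml laboratory bottle with a white label, loose, about 0.15 to 0.31 kg. Body 56 mm in diameter; the ribbed cap is 54 mm in diameter (56 mm over its fine ribs), from 74 to 105 mm above the bottle's underside, the bottle 105 mm tall in all; a neck 38 mm wide lies below the cap, from 64 to 74 mm. Origin: centre of the underside; z up along the bottle's axis
- bottle_yellow: the bottle with the yellow screw cap: brown 100 ml laboratory bottle with a white label, loose, about 0.15 to 0.31 kg. Body 56 mm in diameter; the ribbed cap is 54 mm in diameter (56 mm over its fine ribs), from 74 to 105 mm above the bottle's underside, the bottle 105 mm tall in all; a neck 38 mm wide lies below the cap, from 64 to 74 mm. Origin: centre of the underside; z up along the bottle's axis
- stirrer_red: the magnetic stirrer with the red round plate, fixed to the bench: dark grey housing 112 mm wide (y) and 132 mm long, reaching from 56 mm behind (+x) to 76 mm in front (-x) of the origin, top at 40 mm, dial and display on its -x side. Plate 94 mm in diameter, flat, without a rim, its top 48 mm above the bench. Origin: on the bench directly under the plate's centre; z up
- stirrer_blue: the magnetic stirrer with the blue round plate, fixed to the bench: dark grey housing 112 mm wide (y) and 132 mm long, reaching from 56 mm behind (+x) to 76 mm in front (-x) of the origin, top at 40 mm, dial and display on its -x side. Plate 94 mm in diameter, flat, without a rim, its top 48 mm above the bench. Origin: on the bench directly under the plate's centre; z up
- stirrer_green: the magnetic stirrer with the green round plate, fixed to the bench: dark grey housing 112 mm wide (y) and 132 mm long, reaching from 56 mm behind (+x) to 76 mm in front (-x) of the origin, top at 40 mm, dial and display on its -x side. Plate 94 mm in diameter, flat, without a rim, its top 48 mm above the bench. Origin: on the bench directly under the plate's centre; z up
- stirrer_yellow: the magnetic stirrer with the yellow round plate, fixed to the bench: dark grey housing 112 mm wide (y) and 132 mm long, reaching from 56 mm behind (+x) to 76 mm in front (-x) of the origin, top at 40 mm, dial and display on its -x side. Plate 94 mm in diameter, flat, without a rim, its top 48 mm above the bench. Origin: on the bench directly under the plate's centre; z up
- tray: empty square tray of bare steel, fixed to the bench, 135 mm by 135 mm outside; floor 3 mm above the bench, walls 3 mm thick and 12 mm high; a free place for one bottle. Origin: on the bench under its centre; z up
- flask: small conical glass flask with a cork, loose, 0.12 kg, standing among the stirrers: 64 mm in diameter at the foot, 27 mm at the cork, 115 mm tall. To be left alone. Origin: centre of the underside; z up
There are look-alikes about, which are no part of the job. What is shaped like the bottle_green but pink is not meant.

How it is judged:
By the outcome, as a careful person would: the job done as asked, in the order asked, and still so for the second after the job is handed in, with the robot touching nothing.
It also fails if it takes over 141 s, if anything falls off the work surface, if the arm or the gripper's body presses on something with over 40 N, if the wrist force passes 120 N, or if a joint passes its speed limit or range.

## Working session

There is one attempt and no reset: what is moved stays moved. The work goes in short steps, Python scripts to look and compute and a tool call to move; the robot and the scene stay as the last step left them, time stands still between calls to the robot, and variables do not carry over. Pictures are saved under pics/ and viewed, about 12 in all and at most 16, crops included, and the job is handed in when it is done.

Besides the shell and the picture viewer there is one more tool, called after "Emit:" as a command line: name --argument value ..., lists and objects as JSON in quotes. carry_out: Moves the arm, as the interface text tells. Shifts and turns lie within -1 to 1; 1 stands for 0.1 m of shift or 45 degrees of turn. Its arguments: {"type":"object","properties":{"steps":{"type":"array","items":{"type":"number"}},"grip_force":{"type":"number"}},"required":["steps"]}

```bash
mkdir -p pics
python3 - <<'E'
from cell import arm,get_image,camera_info
import cv2,numpy as np
print({k:np.round(v,3) for k,v in arm.observe().items()}, arm.grip_point_offset)
for n in ("top","scene"):
    p,d=get_image(n); cv2.imwrite(f"pics/{n}0.png",p[:,:,::-1]); np.save(f"pics/{n}0.npy",d); print(n,camera_info(n))
print(camera_info("wrist"))
E
```

```text
{'clock': np.float64(0.0), 'joints': array([-1.431,  0.435,  0.025,  1.574, -0.012,  1.134, -0.075]), 'dq': array([ 0.   ,  0.   ,  0.   ,  0.002,  0.002, -0.   , -0.001]), 'joint_efforts': array([-0.0000e+00, -6.6786e+01,  9.8500e-01, -3.1445e+01, -6.1000e-02,
        4.3000e-02,  0.0000e+00]), 'position': array([0.15 , 0.606, 0.226]), 'ee_rot': array([-1.564,  0.191, -0.191]), 'force': array([ 0.239, -0.024, -0.856]), 'ft_torque': array([-0.012,  0.018,  0.031]), 'width': np.float64(1.002)} 0.0188
top {'fovy': 50.35613434766131, 'cx': 283.43788291262797, 'cy': 211.5475174448224, 'R': array([[ 2.67042118e-02, -9.99643115e-01, -7.26155780e-04],
       [-9.97728465e-01, -2.66081092e-02, -6.18863347e-02],
       [ 6.18449268e-02,  2.37713208e-03, -9.98082940e-01]]), 't': array([-0.01386026,  0.49974205,  0.91013422])}
scene {'fovy': 45.91339493869883, 'cx': 279.67747444215973, 'cy': 208.862747416942, 'R': array([[ 0.58488338,  0.81109312,  0.00627495],
       [ 0.68636555, -0.4907897 , -0.53668223],
       [-0.43221958,  0.31820343, -0.84376111]]), 't': array([-0.28092754, -0.31140453,  1.47337846])}
{'fovy': 60.497063192760336, 'cx': 274.7624208460741, 'cy': 208.98746200318317, 'tool_from_camera': array([[-1.11855530e-03,  9.58702844e-01,  2.84407464e-01,
        -7.58293483e-02],
       [-1.21016561e-03, -2.84408731e-01,  9.58702357e-01,
        -1.57441390e-01],
       [ 9.99998642e-01,  7.28181473e-04,  1.47831610e-03,
         2.10401821e-04],
       [ 0.00000000e+00,  0.00000000e+00,  0.00000000e+00,
         1.00000000e+00]])}
```

View pics/top0.png

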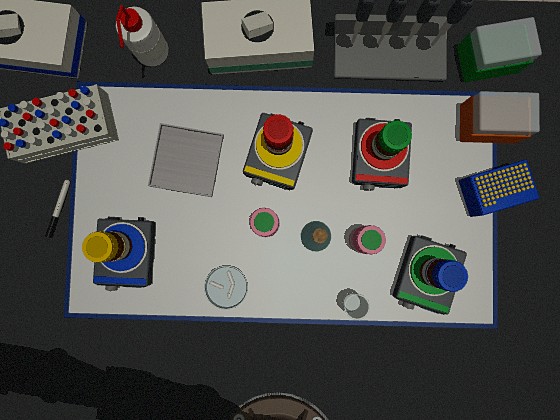

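View pics/scene0.png

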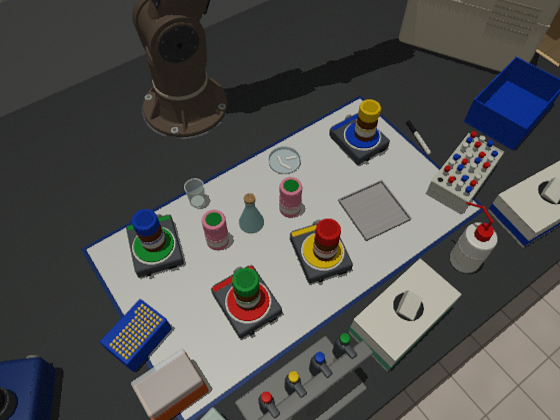

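Top view: red bottle is on yellow plate (278,130), green on red (397,135), blue on green (452,277), yellow on blue (97,247). The tray is at (187,160) and the flask at (316,236). The pink look-alikes are at (264,222) and (370,240).

```bash
cat > h.py <<'E'
import numpy as np,cv2
from scipy.optimize import least_squares
from scipy.spatial import ConvexHull
from scipy.spatial.transform import Rotation as Ro
from cell import arm,get_image,camera_info
def cloud(n):
    o=arm.observe(); p,d=get_image(n); c=camera_info(n); f=p.shape[0]/2/np.tan(np.radians(c['fovy']/2))
    v,u=np.mgrid[:p.shape[0],:p.shape[1]]
    X=np.stack([(u-c['cx'])/f*d,(v-c['cy'])/f*d,d],-1)
    if 'R' in c: W=(X-c['t'])@c['R']
    else:
        T=c['tool_from_camera']; W=(X@T[:3,:3].T+T[:3,3])@Ro.from_rotvec(o['ee_rot']).as_matrix().T+o['position']
    W[d==0]=np.nan
    return p,W,cv2.cvtColor(p,cv2.COLOR_RGB2HSV)
def hue(H,col):
    h,s,v=[H[...,i].astype(int) for i in range(3)]
    c={'red':0,'yellow':25,'green':65,'blue':112}[col]
    return (abs((h-c+90)%180-90)<(8 if col!='green' else 22))&(s>120)&(v>60)
def circ(P,r):
    # fit fixed-radius circle to hull points
    if len(P)<20: return None
    Q=P[ConvexHull(P).vertices]
    s=least_squares(lambda q:np.hypot(*(Q-q[:2]).T)-q[2],[*Q.mean(0),r],loss='soft_l1',f_scale=.001)
    return np.round(s.x,4)
E
python3 - <<'E'
from h import *
for n in('top','scene'):
    p,W,H=cloud(n); z=W[...,2]
    ok=(W[...,0]>.25)&(W[...,0]<.95)&(abs(W[...,1])<.6)
    print(n,'bench',np.nanmedian(z[ok]))
    for c in('red','yellow','green','blue'):
        m=hue(H,c)&ok
        k=m&(z>.143)&(z<.163)
        print(c,'cap',k.sum(),circ(W[k][:,:2],.027),np.round(np.median(z[k]),4), np.round(W[k].mean(0),3))
        k=m&(z>.045)&(z<.054); P=W[k][:,:2]; print('  plate',k.sum(),circ(P,.045),np.round(np.median(z[k]),4))
    k=ok&(z>.085)&(z<.13)
    cc=cv2.connectedComponentsWithStats(k.astype('uint8'))
    for i in range(1,cc[0]):
        if cc[2][i,4]>40:print('mid comp',np.round(np.nanmean(W[cc[1]==i],0),3),np.round(np.nanmax(z[cc[1]==i]),3),cc[3][i])
    if n=='top':
        for u,v in((161,124),(223,133),(213,195),(150,188),(187,160),(316,236)): print('px',u,v,np.round(W[v,u],3))
E
```

```text
top bench 0.002136362682150591
red cap 971 [0.7265 0.1554 0.186 ] 0.1528 [0.692 0.086 0.152]
  plate 710 [ 0.6395 -0.2864  0.1237] 0.0479
yellow cap 783 [0.421  0.3244 0.0272] 0.1537 [0.421 0.323 0.153]
  plate 799 [0.6333 0.0129 0.0464] 0.0482
green cap 686 [ 0.6337 -0.1984  0.0267] 0.153 [ 0.634 -0.198  0.153]
  plate 535 [ 0.3897 -0.3024  0.046 ] 0.048
blue cap 732 [ 0.3865 -0.2989  0.0267] 0.153 [ 0.387 -0.299  0.153]
  plate 822 [ 0.4346 -0.0241  0.3739] 0.0486
mid comp [0.856 0.065 0.088] 0.111 [255.05877294  27.14048165]
mid comp [ 0.894 -0.228  0.109] 0.13 [407.43939394   6.53030303]
mid comp [0.826 0.277 0.116] 0.13 [141.24008574  32.41050375]
mid comp [0.847 0.548 0.09 ] 0.098 [ 8.02325581 24.71096346]
mid comp [ 0.837 -0.426  0.095] 0.101 [507.66816327  41.18408163]
mid comp [ 0.855 -0.134  0.105] 0.126 [357.61333333  25.96      ]
mid comp [ 0.855 -0.189  0.105] 0.127 [386.58441558  26.51948052]
mid comp [ 0.856 -0.245  0.106] 0.126 [415.63529412  26.84705882]
mid comp [ 0.856 -0.3    0.106] 0.128 [444.68085106  27.41489362]
mid comp [ 0.698 -0.426  0.095] 0.1 [508.0497193
[... 2390 characters left out ...]
mid comp [ 0.655 -0.003  0.106] 0.13 [324.75       246.04761905]
mid comp [0.83  0.139 0.086] 0.089 [424.62962963 274.33333333]
mid comp [0.859 0.065 0.094] 0.111 [410.1216545  301.97810219]
mid comp [ 0.653 -0.21   0.106] 0.13 [246.90677966 296.72881356]
mid comp [0.898 0.087 0.086] 0.089 [430.25       311.89583333]
mid comp [ 0.858 -0.012  0.086] 0.089 [381.73148148 323.55555556]
mid comp [ 0.842 -0.032  0.086] 0.09 [369.56862745 322.70588235]
mid comp [ 0.883 -0.029  0.086] 0.088 [383.96 337.66]
mid comp [ 0.703 -0.432  0.095] 0.101 [165.55084413 382.15783274]
mid comp [ 0.905 -0.226  0.107] 0.13 [315.09090909 404.60606061]
mid comp [ 0.806 -0.39   0.095] 0.099 [212.1875     414.81770833]
```

```bash
cat >> h.py <<'E'
ROI={'red':[(.64,.01),(.63,-.2)],'yellow':[(.42,.32),(.635,.01)],'green':[(.635,-.2),(.39,-.302)],'blue':[(.388,-.3),(.42,.31)]}
def meas(n,caps=None):
    p,W,H=cloud(n); z=W[...,2]; R=caps or ROI
    for c in R:
        for j,(nm,lo,hi,r) in enumerate((('cap',.143,.163,.027),('plate',.045,.054,.045))):
            if R[c][j] is None: continue
            k=hue(H,c)&(z>lo)&(z<hi)&(np.hypot(W[...,0]-R[c][j][0],W[...,1]-R[c][j][1])<(.045 if j==0 else .06))
            if k.sum()>30: print(n,c,nm,k.sum(),circ(W[k][:,:2],r),np.round(np.median(z[k]),4))
    return p,W,H
E
python3 - <<'E'
from h import *
meas('top');meas('scene')
E
```

```text
top red cap 708 [0.639  0.0136 0.0267] 0.1533
top red plate 681 [ 0.6364 -0.1998  0.0464] 0.048
top yellow cap 786 [0.4208 0.3244 0.0272] 0.1537
top yellow plate 802 [0.6341 0.0125 0.0463] 0.0483
top green cap 683 [ 0.6338 -0.1983  0.0266] 0.1532
top green plate 532 [ 0.3896 -0.3021  0.0461] 0.0478
top blue cap 735 [ 0.3867 -0.2987  0.0266] 0.1531
top blue plate 832 [0.4186 0.3209 0.0461] 0.0486
scene red cap 443 [0.6416 0.011  0.0265] 0.1519
scene red plate 581 [ 0.639  -0.202   0.0459] 0.0474
scene yellow cap 295 [0.4231 0.324  0.0271] 0.1513
scene yellow plate 423 [0.6368 0.0104 0.0461] 0.0474
scene green cap 519 [ 0.6367 -0.2009  0.0266] 0.152
scene green plate 368 [ 0.3925 -0.3041  0.0452] 0.0472
scene blue cap 450 [ 0.3889 -0.3006  0.027 ] 0.1517
scene blue plate 264 [0.4217 0.3193 0.0457] 0.0473
```

Emit:
carry_out --steps '[1,0.4,-0.5,0,0,1,0.8,-1,0,0]' --grip_force 25

```text
clock: 0.5
position: [0.2123, 0.5283, 0.2263]
ee_rot: [-1.563, 0.188, -0.188]
force: [1.1, 0.3, 0.3]
width: 0.997
```

Emit:
carry_out --steps '[1,0.4,-0.5,0,0,1,0.8,-1,0,0]'

```text
clock: 0.7
position: [0.2762, 0.4489, 0.2268]
ee_rot: [-1.562, 0.19, -0.191]
force: [0.8, 0.0, -0.3]
width: 0.997
```

Emit:
carry_out --steps '[1,0.4,-0.5,0,0,1,0.8,-1,0,0]'

```text
clock: 0.9
position: [0.3387, 0.3707, 0.227]
ee_rot: [-1.562, 0.19, -0.191]
force: [1.0, 0.6, 0.1]
width: 0.996
```

Emit:
carry_out --steps '[1,0.4,-0.5,0,0,1,0.8,-1,0,0]'

```text
clock: 1.1
position: [0.4011, 0.2926, 0.227]
ee_rot: [-1.562, 0.19, -0.191]
force: [0.3, 0.4, 1.2]
width: 0.997
```

Emit:
carry_out --steps '[1,0.4,-0.5,0,0,1,0.8,-1,0,0]'

```text
clock: 1.3
position: [0.4636, 0.2146, 0.2271]
ee_rot: [-1.562, 0.19, -0.191]
force: [0.3, 0.1, 0.1]
width: 0.997
```

Emit:
carry_out --steps '[1,0.45,-0.5,0,0,1,0.9,-0.95,0,0,1,0.9,-0.95,0,0,1,0.9,-0.95,0,0,1,0.9,-0.95,0,0,1,0.9,-0.95,0,0,1,0.9,-0.95,0,0]'

```text
clock: 2.0
position: [0.5518, 0.1227, 0.2268]
ee_rot: [-1.562, 0.189, -0.188]
force: [-0.3, 0.4, 0.0]
width: 1.003
```

Run:
```python
from h import *
o=arm.observe();print(o['clock'],np.round(o['position'],4),np.round(o['joints'],2),np.round(o['force'],1))
p,W,H=meas('wrist');cv2.imwrite('pics/w1.png',p[:,:,::-1])
```

```text
2.0 [0.5518 0.1227 0.2268] [-0.53  0.34  0.29  1.74 -0.11  1.08  1.13] [-0.3  0.4  0. ]
wrist red cap 2116 [0.6411 0.0161 0.0255] 0.1526
wrist yellow plate 1531 [0.63   0.0202 0.0392] 0.0474
wrist blue plate 2038 [0.4201 0.3211 0.0464] 0.0475
```

View pics/w1.png

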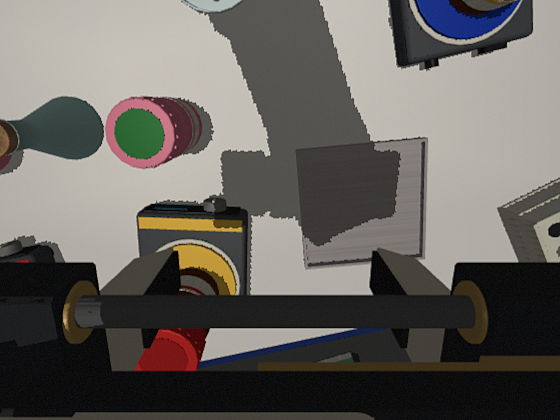

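Emit:
carry_out --steps '[1,0.3,-0.35,0,0,1,0.6,-0.7,0,0,1,0.88,-1,0,0,1,0.88,-1,0,0,1,0.88,-1,0,0]'

```text
clock: 2.55
position: [0.6407, 0.021, 0.2264]
ee_rot: [-1.562, 0.192, -0.191]
force: [-0.0, 1.3, -1.1]
width: 0.998
```

Emit:
carry_out --steps '[1,0,-0.1,-0.3,0,1,0,-0.1,-0.6,0,1,0,-0.1,-0.8,0,1,0,-0.1,-1,0,1,0,-0.1,-1,0,1,0,-0.1,-1,0]'

```text
clock: 3.15
position: [0.6402, 0.0128, 0.1272]
ee_rot: [-1.562, 0.19, -0.189]
force: [-0.2, 0.0, 0.6]
width: 0.998
```

Run:
```python
from h import *
o=arm.observe();print(o['clock'],np.round(o['position'],4),np.round(o['joints'],2),np.round(o['force'],1))
p,W,H=cloud('scene');cv2.imwrite('pics/s1.png',cv2.resize(p[150:320,150:400,::-1],None,fx=3,fy=3))
```

```text
3.15 [0.6402 0.0128 0.1272] [-0.3   0.56  0.3   1.66 -0.19  0.95  1.4 ] [-0.2  0.   0.6]
```

View pics/s1.png

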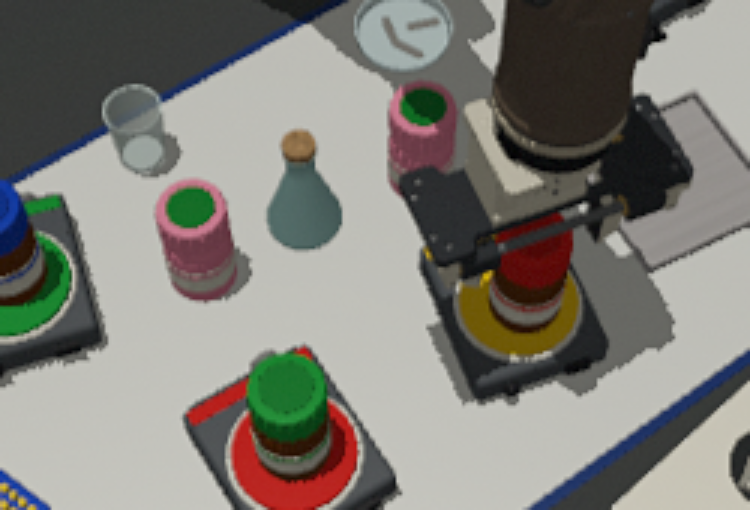

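The red cap sits centred between the open fingers, with the tray free beside it. I'll lower 8 mm, grip and lift.

Emit:
carry_out --steps '[1,0,0,-0.08,0,1,0,0,-0.08,0,0,0,0,-0.08,0,0,0,0,-0.08,0,0,0,0,-0.08,0,0,0,0,-0.08,0,0,0,0,-0.08,0,0,0,0,-0.08,0]' --grip_force 25

```text
clock: 4.0
position: [0.6407, 0.0114, 0.1188]
ee_rot: [-1.562, 0.191, -0.191]
force: [0.4, 0.1, -0.5]
width: 0.585
```

Emit:
carry_out --steps '[0,0,0,0.1,0,0,0,0,0.3,0,0,0,0,0.5,0,0,0,0,0.5,0]'

```text
clock: 4.4
position: [0.6423, 0.011, 0.1718]
ee_rot: [-1.561, 0.187, -0.195]
force: [-0.1, 0.1, -2.8]
width: 0.584
```

Emit:
carry_out --steps '[0,-0.05,0.25,0,0,0,-0.1,0.6,0,0,0,-0.18,0.97,0,0]'

```text
clock: 4.7
position: [0.6222, 0.1083, 0.1679]
ee_rot: [-1.563, 0.193, -0.192]
force: [0.6, 0.9, -1.9]
width: 0.583
```

Emit:
carry_out --steps '[0,-0.09,0.4,0,0,0,-0.15,0.7,0,0,0,-0.18,0.9,0,0,0,-0.18,0.97,0,0,0,-0.18,0.97,-0.2,0,0,-0.18,0.97,-0.5,0,0,-0.18,0.97,-0.8,0,0,-0.18,0.97,-0.86,0,0,-0.18,0.97,-0.9,0,0,-0.18,0.97,-0.9,0,0,-0.18,0.97,-0.9,0]'

```text
clock: 5.8
position: [0.6057, 0.2052, 0.0801]
ee_rot: [-1.561, 0.189, -0.192]
force: [0.1, 0.4, -2.6]
width: 0.584
```

Emit:
carry_out --steps '[0,0,0,-0.03,0,0,0,0,-0.05,0,0,0,0,-0.06,0,0,0,0,-0.06,0]'

```text
clock: 6.2
position: [0.6052, 0.2055, 0.0737]
ee_rot: [-1.562, 0.19, -0.191]
force: [-0.8, -0.1, 5.0]
width: 0.582
```

Emit:
carry_out --steps '[0.65,0,0,0,0,1,0,0,0,0,1,0,0,0,0,1,0,0,0,0,1,0,0,0.2,0,1,0,0,0.5,0,1,0,0,0.95,0,1,0,0,1,0]'

```text
clock: 7.0
position: [0.6076, 0.2059, 0.1782]
ee_rot: [-1.558, 0.185, -0.197]
force: [0.6, -0.0, 0.0]
width: 1.0
```

Emit:
carry_out --steps '[1,-0.3,0.2,0,0,1,-0.65,0.4,0,0,1,-0.93,0.59,0.1,0]'

```text
clock: 7.3
position: [0.5091, 0.2646, 0.1816]
ee_rot: [-1.564, 0.192, -0.189]
force: [-0.3, 0.2, -0.5]
width: 1.004
```

Emit:
carry_out --steps '[1,-0.3,0.2,0,0,1,-0.65,0.4,0,0,1,-0.9,0.59,0,0,1,-0.9,0.59,0,0,1,-0.9,0.59,0,0]'

```text
clock: 7.8
position: [0.4213, 0.3236, 0.1828]
ee_rot: [-1.562, 0.189, -0.189]
force: [0.4, -0.3, -0.4]
width: 1.003
```

Run:
```python
from h import *
o=arm.observe();print(o['clock'],np.round(o['position'],4),np.round(o['joints'],2),np.round(o['force'],1))
p,W,H=cloud('top');cv2.imwrite('pics/t2.png',p[:,:,::-1])
z=W[...,2];k=hue(H,'red')&(abs(z-.108)<.01)&(W[...,1]>.1)&(W[...,0]<.7);print(k.sum(),circ(W[k][:,:2],.027),np.median(z[k]))
```

```text
7.8 [0.4213 0.3236 0.1828] [-0.95  0.33  0.26  1.88 -0.1   0.95  0.68] [ 0.4 -0.3 -0.4]
656 [0.6033 0.2062 0.0268] 0.10867727702544752
```

View pics/t2.png

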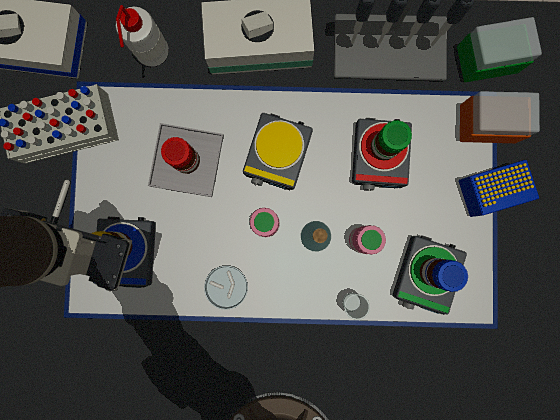

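Red stands upright in the tray at (178,152), and the yellow plate is clear. Next I'll lower onto yellow.

Emit:
carry_out --steps '[1,0,0,-0.3,0,1,0,0,-0.55,0,1,0,0,-0.64,0,1,0,0,-0.64,0,1,0,0,-0.64,0,0,0,0,-0.64,0,0,0,0,-0.64,0,0,0,0,-0.64,0,0,0,0,-0.64,0,0,0,0,-0.64,0,0,0,0,-0.64,0]'

```text
clock: 8.95
position: [0.4217, 0.3236, 0.1189]
ee_rot: [-1.562, 0.19, -0.191]
force: [-0.5, 1.8, 0.8]
width: 0.584
```

Emit:
carry_out --steps '[0,0,0,0.1,0,0,0,0,0.3,0,0,0,0,0.6,0,0,0,0,0.8,0,0,0,0,0.8,0,0,0,0,0.8,0]'

```text
clock: 9.55
position: [0.4214, 0.3231, 0.1986]
ee_rot: [-1.562, 0.191, -0.191]
force: [0.1, -0.4, -3.6]
width: 0.584
```

Run:
```python
from h import *
o=arm.observe();print(o['clock'],np.round(o['position'],4),np.round(o['joints'],2),np.round(o['force'],1))
meas('top',{'yellow':[None,ROI['yellow'][1]],'blue':[None,ROI['blue'][1]]});
meas('scene',{'yellow':[None,ROI['yellow'][1]],'blue':[None,ROI['blue'][1]]});
```

```text
9.55 [0.4214 0.3231 0.1986] [-0.96  0.31  0.26  1.86 -0.09  0.99  0.67] [ 0.1 -0.4 -3.6]
top yellow plate 1611 [0.634  0.0125 0.0463] 0.0483
top blue plate 838 [0.4187 0.3209 0.0459] 0.0486
scene yellow plate 940 [0.6363 0.0106 0.0464] 0.0473
scene blue plate 562 [0.4209 0.3196 0.0456] 0.0473
```

Emit:
carry_out --steps '[0,0.12,-0.18,0,0,0,0.3,-0.45,0,0,0,0.53,-0.78,0,0]'

```text
clock: 9.95
position: [0.4736, 0.2453, 0.1973]
ee_rot: [-1.564, 0.19, -0.186]
force: [1.2, -0.6, -2.5]
width: 0.585
```

Emit:
carry_out --steps '[0,0.25,-0.38,0,0,0,0.53,-0.78,0,0]'

```text
clock: 10.15
position: [0.5273, 0.1661, 0.1974]
ee_rot: [-1.563, 0.191, -0.188]
force: [0.2, 0.5, -2.8]
width: 0.581
```

Emit:
carry_out --steps '[0,0.25,-0.38,0,0,0,0.53,-0.78,0,0]'

```text
clock: 10.35
position: [0.5804, 0.0878, 0.1973]
ee_rot: [-1.563, 0.192, -0.188]
force: [0.3, 0.9, -2.8]
width: 0.585
```

Emit:
carry_out --steps '[0,0.25,-0.35,0,0,0,0.45,-0.65,0,0,0,0.55,-0.78,0,0,0,0.55,-0.78,0,0,0,0.55,-0.78,-0.2,0,0,0.55,-0.78,-0.5,0,0,0.55,-0.78,-0.7,0,0,0.55,-0.78,-0.75,0,0,0.55,-0.78,-0.75,0]'

```text
clock: 11.25
position: [0.6346, 0.0125, 0.1228]
ee_rot: [-1.562, 0.192, -0.188]
force: [0.8, 0.0, -2.4]
width: 0.585
```

Emit:
carry_out --steps '[0,0,-0.01,-0.02,0,0,0,-0.01,-0.04,0,0,0,-0.01,-0.05,0,0,0,-0.01,-0.05,0]'

```text
clock: 11.65
position: [0.6358, 0.0103, 0.1191]
ee_rot: [-1.562, 0.19, -0.191]
force: [0.5, -0.1, -2.2]
width: 0.584
```

Emit:
carry_out --steps '[0,0,0,-0.01,0,0,0,0,-0.02,0,0,0,0,-0.02,0]'

```text
clock: 11.95
position: [0.6367, 0.0107, 0.1186]
ee_rot: [-1.561, 0.188, -0.192]
force: [-2.8, 0.8, 10.1]
width: 0.585
```

Emit:
carry_out --steps '[0.65,0,0,0.01,0,1,0,0,0.01,0,1,0,0,0.01,0,1,0,0,0.01,0,1,0,0,0.2,0,1,0,0,0.5,0,1,0,0,0.75,0,1,0,0,0.75,0]'

```text
clock: 12.75
position: [0.6377, 0.0099, 0.1954]
ee_rot: [-1.561, 0.186, -0.195]
force: [0.2, -0.1, -0.1]
width: 0.998
```

Emit:
carry_out --steps '[1,-0.3,-0.37,0,0,1,-0.62,-0.78,0,0]'

```text
clock: 12.95
position: [0.5744, -0.0655, 0.1909]
ee_rot: [-1.563, 0.188, -0.188]
force: [0.1, -1.7, 0.1]
width: 1.0
```

Emit:
carry_out --steps '[1,-0.31,-0.39,0,0,1,-0.62,-0.78,0,0]'

```text
clock: 13.15
position: [0.5112, -0.1454, 0.1911]
ee_rot: [-1.563, 0.191, -0.19]
force: [1.5, -0.3, -0.4]
width: 0.996
```

Emit:
carry_out --steps '[1,-0.31,-0.39,0,0,1,-0.62,-0.78,0,0]'

```text
clock: 13.35
position: [0.4491, -0.2233, 0.1913]
ee_rot: [-1.562, 0.191, -0.19]
force: [-0.2, -0.9, -0.2]
width: 1.001
```

Emit:
carry_out --steps '[1,-0.31,-0.39,0,0,1,-0.62,-0.78,0,0,1,-0.62,-0.78,0,0,1,-0.62,-0.78,0,0]'

```text
clock: 13.75
position: [0.3879, -0.3009, 0.1914]
ee_rot: [-1.562, 0.194, -0.193]
force: [0.7, 0.6, -0.8]
width: 0.997
```

Run:
```python
from h import *
o=arm.observe();print(o['clock'],np.round(o['position'],4),np.round(o['joints'],2),np.round(o['force'],1))
for n in('top','scene'): meas(n,{'yellow':[ROI['yellow'][1]]*2,'blue':[ROI['blue'][0],ROI['blue'][1]]})
```

```text
13.75 [ 0.3879 -0.3009  0.1914] [ 0.16  0.26  0.49  1.97 -0.15  0.94  2.04] [ 0.7  0.6 -0.8]
top yellow cap 722 [0.6348 0.0124 0.0269] 0.1532
top yellow plate 751 [0.6339 0.0124 0.0464] 0.0483
top blue cap 101 [ 0.3906 -0.3069  0.0181] 0.1529
top blue plate 1704 [0.4187 0.3212 0.0464] 0.0487
scene yellow cap 441 [0.6377 0.0097 0.0265] 0.1519
scene yellow plate 436 [0.6369 0.0099 0.0459] 0.0475
scene blue cap 449 [ 0.3889 -0.3006  0.0271] 0.1517
scene blue plate 549 [0.4205 0.3199 0.0459] 0.0473
```

Emit:
carry_out --steps '[1,0,0,-0.3,0,1,0,0,-0.6,0,1,0,0,-0.72,0,1,0,0,-0.72,0,1,0,0,-0.72,0,0,0,0,-0.72,0,0,0,0,-0.72,0,0,0,0,-0.72,0,0,0,0,-0.72,0,0,0,0,-0.72,0,0,0,0,-0.72,0]'

```text
clock: 14.95
position: [0.3889, -0.3002, 0.1199]
ee_rot: [-1.562, 0.19, -0.191]
force: [0.4, -0.6, 1.6]
width: 0.587
```

Emit:
carry_out --steps '[0,0,0,0.1,0,0,0,0,0.3,0,0,0,0,0.6,0,0,0,0,0.9,0,0,0,0,1,0,0,0,0,1,0]'

```text
clock: 15.55
position: [0.3895, -0.3006, 0.221]
ee_rot: [-1.563, 0.188, -0.193]
force: [-0.4, 1.1, -2.1]
width: 0.583
```

Run:
```python
from h import *
o=arm.observe();print(o['clock'],np.round(o['position'],4),np.round(o['joints'],2),np.round(o['force'],1))
p,W,H=meas('scene',{'green':[ROI['green'][0],ROI['green'][1]]});cv2.imwrite('pics/s3.png',p[:,:,::-1])
```

```text
15.55 [ 0.3895 -0.3006  0.221 ] [ 0.14  0.23  0.5   1.93 -0.13  1.01  2.02] [-0.4  1.1 -2.1]
scene green cap 523 [ 0.6366 -0.2007  0.0266] 0.1518
scene green plate 412 [ 0.3921 -0.3043  0.0454] 0.0473
```

View pics/s3.png

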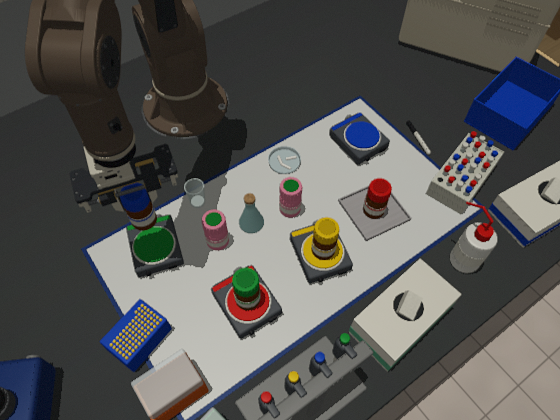

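Blue hangs upright in the gripper at (138,205), the flask is untouched at (250,215), and the blue plate is empty at (360,135). Carrying blue across.

Emit:
carry_out --steps '[0,0,0.2,0,0,0,0,0.5,0,0,0,0,0.9,0,0]'

```text
clock: 15.9
position: [0.3878, -0.2099, 0.2181]
ee_rot: [-1.563, 0.195, -0.191]
force: [1.0, 0.4, -1.0]
width: 0.584
```

Emit:
carry_out --steps '[0,0,0.45,0,0,0,0,0.9,0,0]'

```text
clock: 16.1
position: [0.3875, -0.1184, 0.2182]
ee_rot: [-1.562, 0.193, -0.189]
force: [1.7, 0.4, -1.2]
width: 0.583
```

Emit:
carry_out --steps '[0,0,0.45,0,0,0,0,0.9,0,0]'

```text
clock: 16.3
position: [0.3875, -0.0284, 0.2184]
ee_rot: [-1.563, 0.192, -0.189]
force: [0.9, -0.0, -1.6]
width: 0.585
```

Emit:
carry_out --steps '[0,0,0.45,0,0,0,0,0.9,0,0]'

```text
clock: 16.5
position: [0.3874, 0.0614, 0.2184]
ee_rot: [-1.563, 0.192, -0.189]
force: [1.7, 0.3, -1.9]
width: 0.584
```

Emit:
carry_out --steps '[0,0.05,0.45,0,0,0,0.1,0.9,0,0]'

```text
clock: 16.7
position: [0.3976, 0.1513, 0.2182]
ee_rot: [-1.564, 0.192, -0.189]
force: [1.6, -1.0, -2.0]
width: 0.582
```

Emit:
carry_out --steps '[0,0.05,0.45,0,0,0,0.1,0.9,0,0]'

```text
clock: 16.9
position: [0.4078, 0.2411, 0.2179]
ee_rot: [-1.564, 0.193, -0.189]
force: [1.2, -1.1, -1.9]
width: 0.581
```

Emit:
carry_out --steps '[0,0.05,0.35,0,0,0,0.1,0.65,0,0,0,0.1,0.8,0,0,0,0.1,0.8,0,0,0,0.1,0.8,-0.2,0,0,0.1,0.8,-0.5,0,0,0.1,0.8,-0.8,0,0,0.1,0.8,-0.9,0,0,0.1,0.8,-0.9,0]'

```text
clock: 17.8
position: [0.418, 0.3177, 0.1284]
ee_rot: [-1.566, 0.194, -0.19]
force: [-0.0, -0.4, -2.5]
width: 0.584
```

Emit:
carry_out --steps '[0,0.02,0.02,0,0,0,0.02,0.02,-0.04,0,0,0.02,0.02,-0.06,0,0,0.02,0.02,-0.06,0]'

```text
clock: 18.2
position: [0.4209, 0.3219, 0.124]
ee_rot: [-1.562, 0.19, -0.191]
force: [-0.2, -0.5, -2.3]
width: 0.583
```

Emit:
carry_out --steps '[0,0,-0.01,-0.02,0,0,0,-0.01,-0.04,0,0,0,-0.01,-0.05,0,0,0,-0.01,-0.05,0]'

```text
clock: 18.6
position: [0.4211, 0.3206, 0.1198]
ee_rot: [-1.562, 0.191, -0.191]
force: [-3.2, -3.7, 12.2]
width: 0.582
```

Emit:
carry_out --steps '[0.65,0,0,0.01,0,1,0,0,0.01,0,1,0,0,0.01,0,1,0,0,0.01,0,1,0,0,0.2,0,1,0,0,0.5,0,1,0,0,0.75,0,1,0,0,0.75,0]'

```text
clock: 19.4
position: [0.4224, 0.3222, 0.1969]
ee_rot: [-1.558, 0.188, -0.194]
force: [-0.4, 0.4, 0.1]
width: 0.998
```

Emit:
carry_out --steps '[1,0.18,-0.43,0,0,1,0.36,-0.87,0,0]'

```text
clock: 19.6
position: [0.4566, 0.2341, 0.1933]
ee_rot: [-1.562, 0.188, -0.187]
force: [1.7, 0.3, -0.0]
width: 0.999
```

Emit:
carry_out --steps '[1,0.18,-0.43,0,0,1,0.36,-0.87,0,0]'

```text
clock: 19.8
position: [0.493, 0.1452, 0.1932]
ee_rot: [-1.563, 0.19, -0.19]
force: [1.2, 0.5, 0.4]
width: 1.001
```

Emit:
carry_out --steps '[1,0.18,-0.43,0,0,1,0.36,-0.87,0,0]'

```text
clock: 20.0
position: [0.529, 0.0581, 0.1931]
ee_rot: [-1.562, 0.191, -0.19]
force: [1.1, 0.3, -0.1]
width: 0.996
```

Emit:
carry_out --steps '[1,0.18,-0.43,0,0,1,0.36,-0.87,0,0]'

```text
clock: 20.2
position: [0.5651, -0.0289, 0.1931]
ee_rot: [-1.562, 0.191, -0.19]
force: [0.6, 0.7, 0.7]
width: 1.0
```

Emit:
carry_out --steps '[1,0.18,-0.43,0,0,1,0.36,-0.87,0,0]'

```text
clock: 20.4
position: [0.6011, -0.1158, 0.1929]
ee_rot: [-1.562, 0.191, -0.19]
force: [0.8, 0.6, 0.6]
width: 1.002
```

Emit:
carry_out --steps '[1,0.18,-0.43,0,0,1,0.34,-0.85,0,0,1,0.34,-0.85,0,0,1,0.34,-0.85,0,0]'

```text
clock: 20.8
position: [0.6343, -0.2005, 0.1923]
ee_rot: [-1.562, 0.194, -0.191]
force: [-0.5, 1.5, 0.2]
width: 0.998
```

Run:
```python
from h import *
o=arm.observe();print(o['clock'],np.round(o['position'],4),np.round(o['joints'],2),np.round(o['force'],1))
for n in('top','scene'): meas(n,{'blue':[ROI['blue'][1]]*2,'green':[ROI['green'][0],ROI['green'][1]]})
```

```text
20.8 [ 0.6343 -0.2005  0.1923] [ 0.1   0.53  0.19  1.52 -0.11  1.11  1.64] [-0.5  1.5  0.2]
top blue cap 777 [0.4181 0.3199 0.0269] 0.1536
top blue plate 775 [0.4187 0.321  0.0461] 0.0486
top green cap 229 [ 0.6324 -0.1978  0.0256] 0.1529
scene blue cap 293 [0.4207 0.3192 0.0271] 0.1514
scene blue plate 266 [0.4214 0.3195 0.0457] 0.0472
scene green cap 248 [ 0.6366 -0.2012  0.0264] 0.1514
scene green plate 852 [ 0.3923 -0.3043  0.0455] 0.0473
```

Emit:
carry_out --steps '[1,0,0,-0.3,0,1,0,0,-0.6,0,1,0,0,-0.74,0,1,0,0,-0.74,0,1,0,0,-0.74,0,0,0,0,-0.74,0,0,0,0,-0.74,0,0,0,0,-0.74,0,0,0,0,-0.74,0,0,0,0,-0.74,0,0,0,0,-0.74,0]'

```text
clock: 22.0
position: [0.6349, -0.1992, 0.1199]
ee_rot: [-1.562, 0.191, -0.191]
force: [0.6, -1.0, 0.6]
width: 0.582
```

Emit:
carry_out --steps '[0,0,0,0.1,0,0,0,0,0.3,0,0,0,0,0.6,0,0,0,0,0.9,0,0,0,0,0.9,0,0,0,0,0.9,0]'

```text
clock: 22.6
position: [0.6351, -0.1993, 0.2106]
ee_rot: [-1.562, 0.19, -0.192]
force: [-0.5, 1.3, -2.2]
width: 0.581
```

Run:
```python
from h import *
o=arm.observe();print(o['clock'],np.round(o['position'],4),np.round(o['joints'],2),np.round(o['force'],1))
for n in('top','scene'): meas(n,{'red':[None,ROI['red'][1]],'green':[None,ROI['green'][1]]})
```

```text
22.6 [ 0.6351 -0.1993  0.2106] [ 0.1   0.51  0.19  1.5  -0.11  1.14  1.64] [-0.5  1.3 -2.2]
top red plate 1045 [ 0.6364 -0.1997  0.0463] 0.048
scene red plate 903 [ 0.6383 -0.2018  0.046 ] 0.0473
scene green plate 855 [ 0.3921 -0.3042  0.0457] 0.0472
```

Emit:
carry_out --steps '[0,-0.2,-0.08,0,0,0,-0.5,-0.21,0,0,0,-0.81,-0.34,0,0]'

```text
clock: 23.0
position: [0.5524, -0.2329, 0.2081]
ee_rot: [-1.562, 0.192, -0.188]
force: [-0.0, -0.8, -1.5]
width: 0.585
```

Emit:
carry_out --steps '[0,-0.4,-0.17,0,0,0,-0.81,-0.34,0,0]'

```text
clock: 23.2
position: [0.4708, -0.2671, 0.2084]
ee_rot: [-1.562, 0.192, -0.188]
force: [-0.4, -1.1, -0.6]
width: 0.583
```

Emit:
carry_out --steps '[0,-0.4,-0.17,0,0,0,-0.7,-0.3,0,0,0,-0.82,-0.36,0,0,0,-0.82,-0.36,0,0,0,-0.82,-0.36,-0.2,0,0,-0.82,-0.36,-0.5,0,0,-0.82,-0.36,-0.75,0,0,-0.82,-0.36,-0.85,0,0,-0.82,-0.36,-0.85,0,0,-0.82,-0.36,-0.85,0]'

```text
clock: 24.2
position: [0.3918, -0.3031, 0.1252]
ee_rot: [-1.562, 0.19, -0.19]
force: [0.5, -0.6, -2.1]
width: 0.579
```

Emit:
carry_out --steps '[0,-0.01,0,-0.03,0,0,-0.01,0,-0.05,0,0,-0.01,0,-0.06,0,0,-0.01,0,-0.07,0,0,-0.01,0,-0.07,0]'

```text
clock: 24.7
position: [0.3904, -0.3038, 0.1195]
ee_rot: [-1.563, 0.189, -0.193]
force: [-3.5, 2.8, 18.2]
width: 0.584
```

Emit:
carry_out --steps '[0.65,0,0,0.01,0,1,0,0,0.01,0,1,0,0,0.01,0,1,0,0,0.01,0,1,0,0,0.2,0,1,0,0,0.5,0,1,0,0,0.77,0,1,0,0,0.77,0]'

```text
clock: 25.5
position: [0.3915, -0.3044, 0.1978]
ee_rot: [-1.564, 0.187, -0.195]
force: [-0.6, -1.7, -0.4]
width: 1.002
```

Emit:
carry_out --steps '[1,0.18,0.43,0,0,1,0.36,0.85,0,0]'

```text
clock: 25.7
position: [0.4257, -0.218, 0.1944]
ee_rot: [-1.562, 0.193, -0.194]
force: [0.9, 0.2, -0.5]
width: 0.996
```

Emit:
carry_out --steps '[1,0.18,0.43,0,0,1,0.36,0.85,0,0]'

```text
clock: 25.9
position: [0.462, -0.1314, 0.1942]
ee_rot: [-1.562, 0.191, -0.191]
force: [1.4, 0.2, -0.1]
width: 1.001
```

Emit:
carry_out --steps '[1,0.18,0.43,0,0,1,0.36,0.85,0,0]'

```text
clock: 26.1
position: [0.498, -0.0462, 0.1941]
ee_rot: [-1.562, 0.191, -0.19]
force: [0.4, -0.5, -0.5]
width: 1.0
```

Emit:
carry_out --steps '[1,0.18,0.43,0,0,1,0.36,0.85,0,0]'

```text
clock: 26.3
position: [0.534, 0.0388, 0.194]
ee_rot: [-1.562, 0.191, -0.19]
force: [0.2, -0.2, 0.2]
width: 1.001
```

Emit:
carry_out --steps '[1,0.18,0.43,0,0,1,0.36,0.85,0,0]'

```text
clock: 26.5
position: [0.57, 0.1238, 0.1938]
ee_rot: [-1.563, 0.191, -0.19]
force: [0.5, -1.1, 0.6]
width: 0.998
```

Emit:
carry_out --steps '[1,0.18,0.43,0,0,1,0.35,0.84,0,0,1,0.35,0.84,0,0,1,0.35,0.84,0,0,1,0.35,0.84,0,0]'

```text
clock: 27.0
position: [0.6045, 0.2042, 0.194]
ee_rot: [-1.564, 0.192, -0.191]
force: [0.3, -0.9, 0.0]
width: 1.002
```

Run:
```python
from h import *
o=arm.observe();print(o['clock'],np.round(o['position'],4),np.round(o['joints'],2),np.round(o['force'],1))
for n in('top','scene'): meas(n,{'green':[ROI['green'][1]]*2})
p,W,H=cloud('scene'); z=W[...,2];k=hue(H,'red')&(abs(z-.108)<.006)&(np.hypot(W[...,0]-.605,W[...,1]-.205)<.05);print(k.sum(),circ(W[k][:,:2],.027),np.median(z[k]))
```

```text
27.0 [0.6045 0.2042 0.194 ] [-0.43  0.48  0.03  1.58 -0.02  1.08  0.93] [ 0.3 -0.9  0. ]
top green cap 732 [ 0.3904 -0.302   0.0268] 0.153
top green plate 717 [ 0.3895 -0.3022  0.0462] 0.048
scene green cap 442 [ 0.3923 -0.305   0.0268] 0.1516
scene green plate 356 [ 0.3926 -0.3043  0.0452] 0.0473
312 [0.6063 0.2044 0.0262] 0.10706276419855677
```

Emit:
carry_out --steps '[1,0,0,-0.3,0,1,0,0,-0.6,0,1,0,0,-0.9,0,1,0,0,-1,0]'

```text
clock: 27.55
position: [0.6032, 0.2041, 0.0921]
ee_rot: [-1.565, 0.194, -0.189]
force: [-0.2, -0.5, -0.0]
width: 0.998
```

Emit:
carry_out --steps '[1,0,0,-0.19,0,1,0,0,-0.19,0,1,0,0,-0.19,0,0,0,0,-0.19,0,0,0,0,-0.19,0,0,0,0,-0.19,0,0,0,0,-0.19,0,0,0,0,-0.19,0,0,0,0,-0.19,0]'

```text
clock: 28.45
position: [0.6049, 0.2059, 0.0759]
ee_rot: [-1.562, 0.191, -0.191]
force: [-0.1, -0.0, 1.6]
width: 0.582
```

Emit:
carry_out --steps '[0,0,0,0.1,0,0,0,0,0.3,0,0,0,0,0.6,0,0,0,0,0.9,0,0,0,0,0.9,0]'

```text
clock: 28.95
position: [0.6072, 0.2067, 0.1706]
ee_rot: [-1.559, 0.186, -0.196]
force: [0.9, 0.8, -2.8]
width: 0.585
```

Emit:
carry_out --steps '[0,0,0,0.3,0,0,0,0,0.6,0,0,0,0,0.9,0,0,0,0,0.9,0]'

```text
clock: 29.35
position: [0.6065, 0.2064, 0.2597]
ee_rot: [-1.559, 0.187, -0.195]
force: [0.3, 0.8, -2.9]
width: 0.582
```

Emit:
carry_out --steps '[0,0.01,-0.2,0,0,0,0.03,-0.5,0,0,0,0.06,-0.81,0,0]'

```text
clock: 29.65
position: [0.6098, 0.1244, 0.254]
ee_rot: [-1.563, 0.191, -0.188]
force: [0.8, -0.4, -2.0]
width: 0.585
```

Emit:
carry_out --steps '[0,0.03,-0.4,0,0,0,0.06,-0.81,0,0]'

```text
clock: 29.85
position: [0.6159, 0.0428, 0.254]
ee_rot: [-1.563, 0.192, -0.188]
force: [1.1, 0.2, -2.5]
width: 0.58
```

Emit:
carry_out --steps '[0,0.03,-0.4,0,0,0,0.06,-0.81,0,0]'

```text
clock: 30.05
position: [0.6219, -0.0386, 0.2541]
ee_rot: [-1.563, 0.192, -0.189]
force: [-0.1, -0.2, -3.0]
width: 0.58
```

Emit:
carry_out --steps '[0,0.03,-0.4,0,0,0,0.06,-0.81,0,0]'

```text
clock: 30.25
position: [0.628, -0.1195, 0.254]
ee_rot: [-1.562, 0.192, -0.189]
force: [1.3, 0.0, -3.2]
width: 0.581
```

Emit:
carry_out --steps '[0,0.03,-0.4,0,0,0,0.08,-0.7,0,0,0,0.09,-0.82,0,0,0,0.09,-0.82,0,0,0,0.09,-0.82,-0.2,0,0,0.09,-0.82,-0.5,0,0,0.09,-0.82,-0.8,0,0,0.09,-0.82,-0.9,0,0,0.09,-0.82,-0.9,0,0,0.09,-0.82,-0.9,0]'

```text
clock: 31.25
position: [0.6386, -0.1994, 0.1668]
ee_rot: [-1.562, 0.189, -0.191]
force: [-0.1, -0.0, -2.3]
width: 0.587
```

Emit:
carry_out --steps '[0,0,0,-0.15,0,0,0,0,-0.3,0,0,0,0,-0.38,0,0,0,0,-0.4,0,0,0,0,-0.4,0,0,0,0,-0.4,0]'

```text
clock: 31.85
position: [0.6382, -0.2004, 0.1261]
ee_rot: [-1.562, 0.19, -0.191]
force: [-0.4, -1.4, -3.0]
width: 0.582
```

Emit:
carry_out --steps '[0,0,0,-0.02,0,0,0,0,-0.04,0,0,0,0,-0.05,0,0,0,0,-0.05,0]'

```text
clock: 32.25
position: [0.638, -0.2002, 0.1209]
ee_rot: [-1.562, 0.19, -0.191]
force: [0.7, 1.5, -0.6]
width: 0.582
```

Just touching; a touch more, then release, lift and clear off to the side of the cameras' view.

Emit:
carry_out --steps '[0,0,0,-0.01,0,0,0,0,-0.015,0,0,0,0,-0.015,0]'

```text
clock: 32.55
position: [0.6384, -0.2002, 0.1208]
ee_rot: [-1.562, 0.189, -0.192]
force: [-3.2, 1.4, 9.5]
width: 0.583
```

Emit:
carry_out --steps '[0.65,0,0,0.01,0,1,0,0,0.01,0,1,0,0,0.01,0,1,0,0,0.01,0,1,0,0,0.2,0,1,0,0,0.5,0,1,0,0,0.9,0,1,0,0,1,0]'

```text
clock: 33.35
position: [0.6398, -0.2009, 0.2239]
ee_rot: [-1.563, 0.186, -0.196]
force: [1.4, 0.4, 0.2]
width: 0.999
```

Emit:
carry_out --steps '[1,-0.3,0.3,0,0,1,-0.6,0.6,0,0,1,-0.9,0.9,0,0]'

```text
clock: 33.65
position: [0.5466, -0.1093, 0.2187]
ee_rot: [-1.562, 0.191, -0.191]
force: [1.7, 1.0, -0.2]
width: 1.002
```

Emit:
carry_out --steps '[1,-0.3,0.3,0,0,1,-0.6,0.6,0,0,1,-0.9,0.9,0,0,1,-0.9,0.9,0,0,1,-0.9,0.9,0,0,1,-0.9,0.9,0,0]'

```text
clock: 34.25
position: [0.4586, -0.0209, 0.2193]
ee_rot: [-1.563, 0.191, -0.192]
force: [0.6, -0.1, 0.2]
width: 1.001
```

Run:
```python
from h import *
o=arm.observe();print(o['clock'],np.round(o['position'],4),np.round(o['force'],1))
for n in('top','scene'):
    p,W,H=meas(n,{c:[ROI[c][1]]*2 for c in ROI});cv2.imwrite(f'pics/{n}9.png',p[:,:,::-1])
```

```text
34.25 [ 0.4586 -0.0209  0.2193] [ 0.6 -0.1  0.2]
top red cap 739 [ 0.6368 -0.1985  0.027 ] 0.1529
top red plate 678 [ 0.6367 -0.1999  0.0465] 0.0479
top yellow cap 722 [0.635  0.0126 0.0271] 0.1531
top yellow plate 615 [0.634  0.0125 0.0462] 0.0483
top green cap 734 [ 0.3903 -0.3023  0.0267] 0.1531
top green plate 719 [ 0.3897 -0.3023  0.0461] 0.0481
top blue cap 778 [0.4181 0.3198 0.027 ] 0.1537
top blue plate 774 [0.4187 0.3211 0.0462] 0.0486
scene red cap 542 [ 0.6392 -0.2007  0.0271] 0.1519
scene red plate 535 [ 0.6386 -0.2021  0.0458] 0.0473
scene yellow cap 444 [0.638  0.0099 0.0267] 0.152
scene yellow plate 450 [0.6369 0.01   0.0458] 0.0473
scene green cap 440 [ 0.3916 -0.3044  0.0272] 0.1518
scene green plate 355 [ 0.393  -0.3041  0.0455] 0.0471
scene blue cap 294 [0.4202 0.3183 0.0281] 0.1514
scene blue plate 273 [0.4212 0.3197 0.0459] 0.0474
```

View pics/scene9.png

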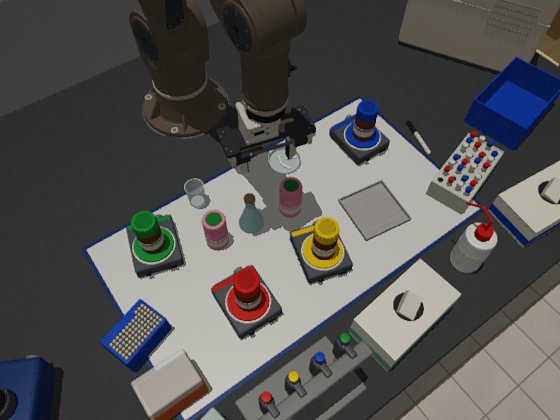

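View pics/top9.png

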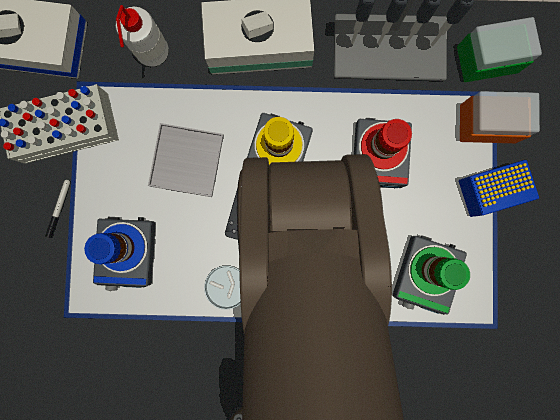

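Both views show each cap on the plate of its own colour. The tray is empty, and the flask is still at (250,215).

```bash
python3 -c "
from cell import arm
print(arm.observe()['dq'].round(3)); print(arm.sign_off())"
```

```text
[ 0.001  0.002 -0.003 -0.    -0.001  0.001 -0.003]
the job is handed in; nothing more can be done
None
```

All four bottles now stand on the stirrer that matches their cap, and the job is handed in. I parked red in the steel tray, moved yellow, blue and green in turn, then moved red from the tray to its own stirrer. It took about 34 s of the 141 s allowed.

- **Centring:** in the last check from both fixed cameras, every cap centre was within about 1.5 mm of its plate centre.
- **Upright:** cap tops read 0.151–0.154 m against the expected 0.153 m, so all four are standing straight on their plates.
- **Forces:** the highest wrist force I read was about 18–19 N, when setting green down. These readings were taken only at the end of each move.
- **Flask and arm:** the flask looks untouched in the scene camera; in the last top view the arm hid it. The gripper is open and touching nothing.
- **Disagreement:** the two cameras differ from each other by 2–3 mm in absolute position, so I aimed at their average. One partly blocked wrist-camera fit was several millimetres off, and I ignored it.

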